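# Comb the cinnamon sticks into a snug row

### The arm

A 7-joint arm with a two-finger parallel gripper is mounted at the origin on the work surface. World frame = base frame: x ahead of the robot, y to its left, z up, the work surface at z = 0. Lengths are in m, angles in rad, forces in N, time in s.
With the tool pointing down it reaches from about 0.4 to 0.85 m from the base axis. Payload 4.5 kg.
Tool frame: the origin (TCP) lies on the centre line of the jaws, within the pads' length; the fingertips stand 25 mm ahead of it and the grasp point (between the pads) lies 6 mm ahead of it; z points along the fingers, y is the direction in which the jaws open and shut (so a half turn about z gives the same grasp; the last joint's range is limited). The gripper opens to 88 mm and grips with 3 to 60 N. Pads are 18 mm wide; open, the fingers measure 123 mm over their backs; the gripper's body (75 mm by 187 mm) begins 45 mm behind the grasp point.
Start: joints at [-1.2, 0.689, -0.195, 1.565, 0.157, 0.902, -0.215], TCP at [0.207, 0.59, 0.264] pointing down, gripper open.
Joint ranges: [-3.01, 3.01], [-0.46, 2.08], [-1.47, 1.51], [0.13, 2.56], [-1, 4.14], [0.04, 2.09], [-2.66, 2.66]. Speed limits (rad/s): [2.57, 2.57, 3.14, 3.14, 3.14, 3.14, 3.14].

### API

Orientations are given as a unit quaternion [x, y, z, w].
In Python, from plant import r, eyes gives the robot as it stands.
- The arm moves only by the tool servo_tool, never from a script. Its argument "deltas" is a list of rows, each an object of numbers: "dx", "dy", "dz": the shift along the tool's x, y, z in units of 60 mm (1.0 is 60 mm); "ax", "ay", "az": the turn, a rotation vector about the tool's x, y, z in units of 6 degrees (1.0 is 6 degrees); "hand": the finger opening in mm, from 0 to 88.1. A call has 1 to 10 rows; each row is the pose to reach, as a shift and turn from the pose commanded when the call began, along the tool's axes at that moment; what a row does not reach only later rows make up. A row lasts 1/8 s, in which the tool goes at most 62.5 mm and 10.7 degrees, less where a joint would pass 70% of its speed; a pose out of reach is approached as far as the arm can. A call with a gripper value outside its range is refused whole. The fingers move at their own pace and stop on an object; "newtons" is the grip in N (left out, the last holds). Time passes only in rows, so rows that repeat a pose let the fingers close. It gives the time, the measured TCP pose, the force and the opening at its end, in the units of the state.
- r.get_state(): the state, without advancing time (a new reading comes with each control period).
- eyes.snapshot(name): name is "scene" or "top"; returns (picture, depth): 480x640x3 uint8, red, green, blue; 480x640 float32, m along the optical axis (not along the pixel's ray), 0 where there is no reading.
- eyes.camera_model(name): a dict with "fx", "fy", "cx", "cy" (pixels), "pose" (4x4, takes a point from camera to world coordinates). Camera axes: x right, y up, looking along -z (the intrinsics and any distortion apply to the point x, -y, -z); pixel columns grow to the right and rows downward; lengths in m; the calibration is good to about 2 mm. A picture is of the moment at which its call begins. camera_model takes no time and is no camera call.
- r.finish_job(): hands the job in, once; it reports no verdict.
The state is a dict: "clock": time; "q": joint angles; "qd": joint speeds; "joint_torque": joint torques, N m; "tool_pos": TCP position; "eef_rot": TCP orientation; "contact_force": force on the tool from outside, world axes, zero at the start; "moment": the same for the moment, N m; "opening": opening from 0.0 (shut) to 1.0 (fully open).
Only numpy, scipy, OpenCV 4.12 (cv2) and the standard library are available. Lean on these libraries where they do the work, as an engineer would, in place of code of your own. Each camera call takes 0.05 s, during which the arm holds its last target.

### The job

The cinnamon sticks are lying every which way in the wooden packing tray. Take the red-handled rake by its handle, set its tines in the tray beyond the sticks and comb all four towards the metal fence until they lie flat, side by side and parallel with it, pressing the row together gently for a moment so that no gaps are left but the fence, held only by friction, is not shifted. Then stand the rake back in the middle of its blue tile and let go; move the sticks only with the rake, do not bear down on the tray, and leave the other things on the counter where they are.

Things in the scene. Friction and masses are not known exactly. Their poses are not given: they have to be found in the camera images.
- tray_floor (a point): Wooden packing tray fixed to the counter, outside 176 mm along its x by 386 mm along its y, 26 mm high, walls 8 mm thick, white floor inside (160 x 370 mm) 8 mm above the counter. This point is the centre of the inner floor, on its top face; x across the tray, y along it, z up. The fence stands near the tray's -y end; the sticks are combed along -y.
- fence_face (a point): Aluminium fence bar across the tray, 156 mm along x, 16 mm thick, its top 28 mm above the tray floor (small black clamp knobs at its ends, outside the tray walls). This point is the middle of its working face, about 6.5 mm above the tray floor; the face looks along its +y, towards the sticks; axes as the tray's. The bar can slide along the tray's y; friction holds it up to about 12 N of push.
- stick1_center (a point): Cinnamon stick 1, a rigid double-scroll quill (two rolls side by side), 90 mm long along its x; the four differ: 14 to 20 mm wide (its y), 7 to 10 mm high, 14 to 20 g. The point is its centre. Brown with dark ends, lying flat on the tray floor.
- stick2_center (a point): Cinnamon stick 2, a rigid double-scroll quill (two rolls side by side), 90 mm long along its x; the four differ: 14 to 20 mm wide (its y), 7 to 10 mm high, 14 to 20 g. The point is its centre. Brown with dark ends, lying flat on the tray floor.
- stick3_center (a point): Cinnamon stick 3, a rigid double-scroll quill (two rolls side by side), 90 mm long along its x; the four differ: 14 to 20 mm wide (its y), 7 to 10 mm high, 14 to 20 g. The point is its centre. Brown with dark ends, lying flat on the tray floor.
- stick4_center (a point): Cinnamon stick 4, a rigid double-scroll quill (two rolls side by side), 90 mm long along its x; the four differ: 14 to 20 mm wide (its y), 7 to 10 mm high, 14 to 20 g. The point is its centre. Brown with dark ends, lying flat on the tray floor.
- rake_grip (a point): Rake, 250 g, standing on its six steel tines. Head 130 mm along its x, 22 mm thick along its y (front and back alike, upright faces), tines 10 mm wide with 14 mm gaps, bar top 28 mm above the tine tips. Red handle upright in the middle, 26 mm (x) by 24 mm (y), from 26 to 86 mm above the tine tips. This point is on the handle's axis, 58 mm above the tine tips; z up the handle.
- tile_top (a point): Blue ceramic tile fixed on the counter, the rake's resting place: 180 mm (x) by 110 mm (y), 8 mm thick; the point is the centre of its top face.
- jar_mid (a point): Amber spice jar with brass lid, 84 mm across, 90 mm high, loose; point on its axis 45 mm up. Leave alone.
- bowl_mid (a point): Steel bowl, 90 mm across, 45 mm high, loose; point on its axis 20 mm up. Leave alone.
- pepper_mid (a point): Small spice pot with red cap, 56 mm across, 85 mm high, loose; point on its axis 42 mm up. Leave alone.
Not all that is in view belongs to the job. Of the things shaped like the part that bears tile_top, the blue one is meant.

How it is judged:
By the outcome, as a careful person would: the job done as asked, in the order asked, and still so for the second after the job is handed in, with the robot touching nothing.
It also fails if it takes over 70 s, if anything falls off the work surface, if the arm or the gripper's body presses on something with over 40 N, if the wrist force passes 120 N, or if a joint passes its speed limit or range.

## Working session

There is one attempt and no reset: what is moved stays moved. The work goes in short steps, Python scripts to look and compute and a tool call to move; the robot and the scene stay as the last step left them, time stands still between calls to the robot, and variables do not carry over. Pictures are saved under pics/ and viewed, and the job is handed in when it is done.

Besides the shell and the picture viewer there is one more tool, called after "Request:" as a command line: name --argument value ..., lists and objects as JSON in quotes. servo_tool: Moves the arm, as the interface text tells. Its arguments: {"type":"object","properties":{"deltas":{"type":"array","items":{"type":"object","properties":{"dx":{"type":"number"},"dy":{"type":"number"},"dz":{"type":"number"},"ax":{"type":"number"},"ay":{"type":"number"},"az":{"type":"number"},"hand":{"type":"number"}}}},"newtons":{"type":"number"}},"required":["deltas"]}

```bash
mkdir -p pics; ls; python3 - <<'E'
from plant import r, eyes
import cv2,numpy as np
for n in ["scene","top"]:
    im,d=eyes.snapshot(n); cv2.imwrite(f"pics/{n}0.png",im[:,:,::-1]); np.save(f"pics/{n}0d.npy",d)
    print(n,eyes.camera_model(n))
print(r.get_state())
E
```

```text
pics
scene {'fx': 476.10105773137167, 'fy': 476.10105773137167, 'cx': 318.4356933421691, 'cy': 232.98035419674147, 'pose': array([[-0.80194455, -0.4247414 ,  0.42009486,  1.07849594],
       [ 0.59737383, -0.56375839,  0.57036917,  0.72957044],
       [-0.0054274 ,  0.70835812,  0.70583236,  0.82118   ],
       [ 0.        ,  0.        ,  0.        ,  1.        ]])}
top {'fx': 484.2593117073163, 'fy': 484.2593117073163, 'cx': 324.7185952934141, 'cy': 238.38177671879424, 'pose': array([[ 3.13771539e-03,  9.91852681e-01, -1.27351537e-01,
         4.67831370e-01],
       [-9.99811785e-01,  6.73363795e-04, -1.93892213e-02,
         1.01539412e-01],
       [-1.91454973e-02,  1.27388405e-01,  9.91668112e-01,
         1.13300777e+00],
       [ 0.00000000e+00,  0.00000000e+00,  0.00000000e+00,
         1.00000000e+00]])}
{'clock': 0.1, 'q': array([-1.20022164,  0.68990957, -0.19453424,  1.56622183,  0.15731419,
        0.9025062 , -0.21511413]), 'qd': array([-0.00044822, -0.00206437, -0.00054779, -0.00274665,  0.00078821,
        0.00119546,  0.00040375]), 'joint_torque': array([-3.36046935e-03, -5.28504467e+01, -1.27141602e+00, -1.53838384e+01,
       -5.25011960e-02,  1.98153102e-03,  2.57673162e-05]), 'tool_pos': array([0.20639006, 0.58938678, 0.26298951]), 'eef_rot': array([ 1.67553388e-01,  9.85862658e-01, -8.22131344e-04, -7.79281356e-05]), 'contact_force': array([0.32422638, 1.11227764, 0.17992711]), 'moment': array([-0.01974604, -0.00221667, -0.04707147]), 'opening': 0.9998997014615967}
```

View pics/scene0.png

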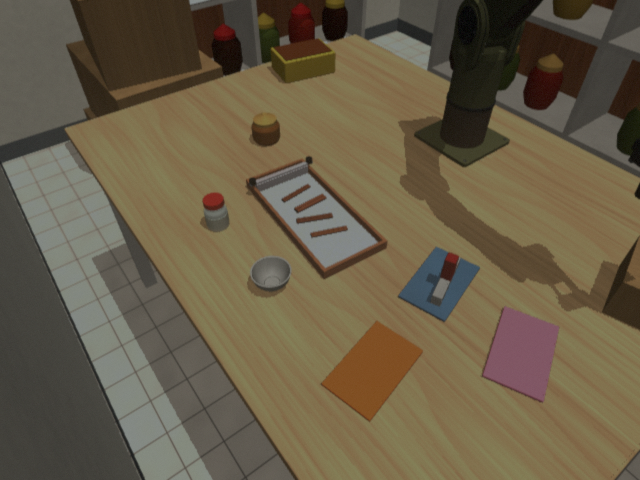

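View pics/top0.png

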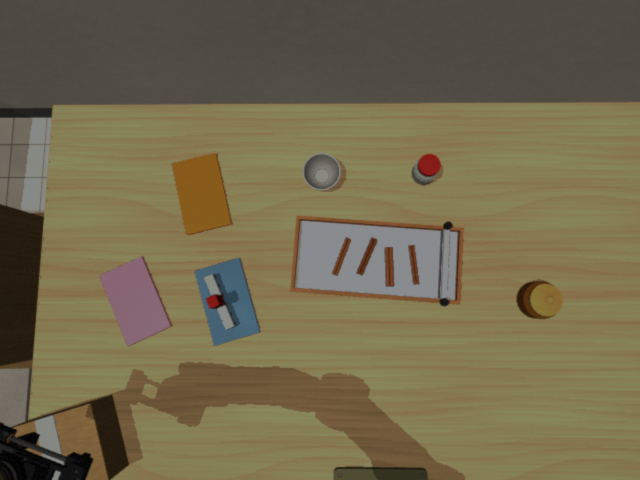

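The top view shows the tray at columns 293–462 and rows 217–302. The fence is at column ~448, and the four sticks are at columns 342, 367, 390 and 414. The rake is on the blue tile near (220, 300), with its red handle at (215, 301). Next I'll measure these positions.

```bash
cat > h.py <<'E'
import cv2,numpy as np
from plant import r,eyes
def ray(n,px,z):
    m=eyes.camera_model(n); px=np.atleast_2d(px).astype(float)
    d=np.c_[(px[:,0]-m['cx'])/m['fx'],-(px[:,1]-m['cy'])/m['fy'],-np.ones(len(px))]@m['pose'][:3,:3].T
    o=m['pose'][:3,3]
    return (o+d*((z-o[2])/d[:,2])[:,None])
def snap(n,f):
    im,d=eyes.snapshot(n); cv2.imwrite(f"pics/{f}.png",im[:,:,::-1]); return im,d
def comps(mask,amin=30):
    k,l,s,c=cv2.connectedComponentsWithStats(mask.astype(np.uint8))
    return [(l==i) for i in range(1,k) if s[i,4]>=amin]
def rect(mask,n,z):
    """min area rect in world at plane z: centre, long len, short len, angle of long axis (deg)"""
    ys,xs=np.nonzero(mask)
    p=np.vstack([ray(n,np.c_[xs+a,ys+b],z) for a,b in((-.5,-.5),(.5,-.5),(-.5,.5),(.5,.5))])[:,:2]
    (c,s,a)=cv2.minAreaRect((p*1000).astype(np.float32))
    if s[0]<s[1]: s=(s[1],s[0]); a+=90
    return np.round(c,1),np.round(s,1),round((a+90)%180-90,1)
def masks(im):
    hsv=cv2.cvtColor(im,cv2.COLOR_RGB2HSV); H,S,V=[hsv[...,i].astype(int) for i in range(3)]
    return H,S,V
E
python3 - <<'E'
from h import *
im=cv2.imread('pics/top0.png')[:,:,::-1].copy()
H,S,V=masks(im)
for p in [(215,301),(225,318),(212,285),(240,300),(342,256),(367,256),(320,290),(448,260),(295,250),(215,240),(456,260)]: print(p,im[p[1],p[0]],H[p[1],p[0]],S[p[1],p[0]],V[p[1],p[0]])
cv2.imwrite('pics/crop1.png',cv2.resize(im[200:350,180:480,::-1],None,fx=2.6,fy=2.6,interpolation=cv2.INTER_CUBIC))
E
```

```text
(215, 301) [131  27  22] 1 212 131
(225, 318) [136 139 136] 60 6 139
(212, 285) [137 139 132] 39 13 139
(240, 300) [ 72 100 119] 102 101 119
(342, 256) [99 53 25] 11 191 99
(367, 256) [80 39 17] 10 201 80
(320, 290) [123  84  62] 11 126 123
(448, 260) [121 120 118] 20 6 121
(295, 250) [131  82  47] 13 164 131
(215, 240) [136 120  81] 21 103 136
(456, 260) [107  97  92] 10 36 107
```

View pics/crop1.png

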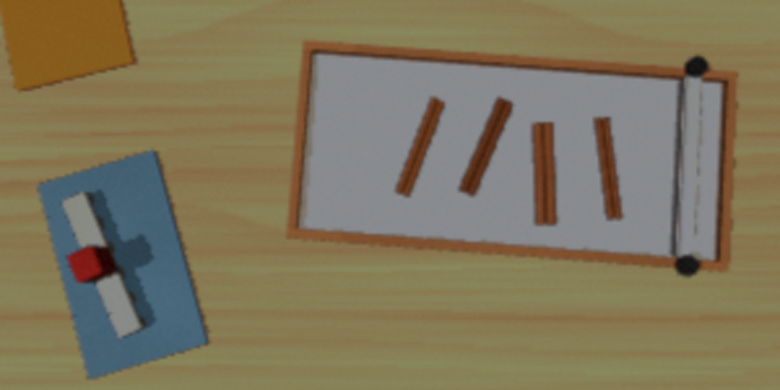

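```bash
python3 - <<'E'
from h import *
im=cv2.imread('pics/top0.png')[:,:,::-1].copy()
d=np.load('pics/top0d.npy')
H,S,V=masks(im)
yy,xx=np.mgrid[:480,:640]
blue=(H>95)&(H<115)&(S>60)
for c in comps(blue,200):
    ys,xs=np.nonzero(c); hull=cv2.convexHull(np.c_[xs,ys].astype(np.int32)); m=np.zeros((480,640),np.uint8); cv2.fillConvexPoly(m,hull,1)
    print('tile',rect(m,'top',0.008))
red=(((H<6)|(H>174))&(S>180)&(V>60)&(xx<300))
for c in comps(red): print('handle@.094',rect(c,'top',.094), c.sum())
for z in (.036,): 
  w=(S<40)&(V>100)&(xx<260)&(yy>255)&(yy<345)
  for c in comps(w): print('head',c.sum(),rect(c,'top',z))
  hull=w.astype(np.uint8); print('headall',rect(w,'top',z))
st=(S>150)&(V<125)&(xx>305)&(xx<435)&(yy>230)&(yy<295)&(H<16)
for c in comps(st): print('stick',rect(c,'top',.016),c.sum())
wood=(S>110)&(H<16)&(xx>285)&(xx<470)&(yy>210)&(yy<310)
c=max(comps(wood),key=lambda c:c.sum()); print('tray',rect(c,'top',.026))
fl=(S<40)&(V>80)&(xx>285)&(xx<470)&(yy>210)&(yy<310)
for c in comps(fl): print('floor/fence',rect(c,'top',.008),rect(c,'top',.036),c.sum(),np.nonzero(c)[1].min(),np.nonzero(c)[1].max())
print(im[260,430:465].mean(1).round())
print(1.13-d[260,430:465].round(3))
dk=(V<45)&(xx>430)&(xx<460)&(yy>215)&(yy<310)
for c in comps(dk,15): print('knob',rect(c,'top',.03))
ys,xs=np.nonzero(red); print('depth red',np.percentile(d[ys,xs],[5,50]))
E
```

```text
tile (array([466.6, 350.2]), array([181.7, 113.1]), 16.9)
handle@.094 (array([465.4, 360.6]), array([27.1, 24.4]), 23.6) 116
head 190 (array([501.6, 379.3]), array([53.8, 23.6]), 24.9)
head 212 (array([430.1, 346.5]), array([54.1, 23.5]), 24.5)
headall (array([458.2, 369.7]), array([176.6,  56.3]), 16.8)
stick (array([570.5,  84.6]), array([90.2, 12.9]), -21.3) 159
stick (array([570.7,  26. ]), array([88.6, 14.6]), -23.5) 180
stick (array([552.1, -80.9]), array([86.5, 12.3]), 5.9) 158
stick (array([546.3, -24.9]), array([87.8, 16.1]), -0.7) 235
tray (array([564.2,  25.8]), array([345.2, 178.5]), 85.8)
floor/fence (array([564.8,  21.9]), array([332.6, 159.9]), 85.8) (array([562.4,  23.9]), array([324.3, 155.9]), 85.8) 8447 296 441
floor/fence (array([ 553.4, -163.2]), array([163.4,  37.6]), -4.2) (array([ 551.3, -156.6]), array([159.3,  36.6]), -4.2) 1016 440 457
[140. 139. 139. 139. 140. 139. 139. 139. 136. 102.  70.  82. 100. 129.
 137. 138. 139. 136. 120. 132. 139. 139. 139. 139. 139. 135.  99.  55.
  58.  80.  86.  87. 102. 110. 112.]
[ 0.00699997  0.00699997  0.00699997  0.00699997  0.01100004  0.00699997
  0.00600004  0.00600004  0.00600004  0.01300001  0.02100003  0.03900003
  0.03499997  0.03900003  0.04299998  0.04299998  0.04199994  0.03900003
  0.005       0.005       0.00899994  0.00699997  0.00899994  0.00999999
  0.00399995  0.00999999  0.00699997  0.01600003  0.02499998  0.023
  0.023       0.02499998  0.         -0.00300002  0.00100005]
knob (array([ 640.6, -158.5]), array([18.5, 16.2]), -90.0)
knob (array([ 466.6, -145.6]), array([20.3, 13.4]), -89.8)
depth red [1.03150389 1.03518546]
```

```bash
cat >> h.py <<'E'
from scipy.spatial.transform import Rotation as R
def delta(p,ydeg):
    """units for servo: target TCP (mm), tool pointing down, tool y axis at ydeg (mod 180)"""
    s=r.get_state(); R0=R.from_quat(s['eef_rot']); p0=s['tool_pos']*1000
    best=None
    for a in (ydeg,ydeg+180):
        t=np.radians(a); y=np.array([np.cos(t),np.sin(t),0]); z=np.array([0,0,-1.]); x=np.cross(y,z)
        rv=(R0.inv()*R.from_matrix(np.c_[x,y,z])).as_rotvec(degrees=True)
        if best is None or np.linalg.norm(rv)<np.linalg.norm(best): best=rv
    d=R0.inv().apply(np.array(p)-p0)
    yax=R0.as_matrix()[:,1]
    print('t',round(s['clock'],2),'tcp',p0.round(1),'yawY',round(np.degrees(np.arctan2(yax[1],yax[0])),2),'d60',(d/60).round(3),'a6',(best/6).round(3),'F',s['contact_force'].round(2),'M',s['moment'].round(3),'open',round(s['opening']*88.1,1))
E
python3 - <<'E'
from h import *
delta((465.6,361.8,190),114.5)
for px in [441.5,442,447.5]: print(px,ray('top',[[px,260]],.036).round(4))
im=cv2.imread('pics/top0.png')[:,:,::-1].copy()
H,S,V=masks(im); xx=np.mgrid[:480,:640][1]
# fine fence face: intensity profile along rows
for row in (235,250,275,290): print(row,im[row,434:462].mean(1).astype(int))
print(im[260,286:304].mean(1).astype(int), S[260,286:304])
E
```

```text
t 0.1 tcp [206.4 589.4 263. ] yawY 70.71 d60 [-5.331 -2.151  1.221] a6 [-1.500e-02 -5.000e-03 -7.299e+00] F [0.32 1.11 0.18] M [-0.02  -0.002 -0.047] open 88.1
441.5 [[ 0.5596 -0.1412  0.036 ]]
442 [[ 0.5596 -0.1424  0.036 ]]
447.5 [[ 0.5596 -0.1547  0.036 ]]
235 [138 139 138 139 138 135 110  73  63  92 127 137 139 137 136 124 133 138
 138 138 139 139 135 103  59  55  78  83]
250 [139 139 139 139 137 122  81  62 105 118 132 137 137 138 132 121 132 138
 139 139 139 138 120  73  47  74  82  85]
275 [139 139 139 137 112  74  63 103 120 134 138 138 138 128 120 133 137 139
 139 138 137 118  71  50  77  85  85  87]
290 [139 138 137 124  83  68 114 113 130 138 139 139 135 126 135 137 138 139
 138 138 128  83  47  64  81  84  88 106]
[113 114 114 113 114 113 104  92  87  84  64  98 116 132 139 139 139 139] [ 98  99  98 101 101  99 122 151 162 161 143  56  31   0  11  11  11  12]
```

Request:
servo_tool --deltas '[{"dx":-0.7,"dy":-0.28,"dz":0.1,"az":-1.0,"hand":88},{"dx":-1.5,"dy":-0.6,"dz":0.3,"az":-2.2},{"dx":-2.3,"dy":-0.93,"dz":0.5,"az":-3.3},{"dx":-3.1,"dy":-1.25,"dz":0.7,"az":-4.4},{"dx":-3.9,"dy":-1.57,"dz":0.9,"az":-5.5},{"dx":-4.6,"dy":-1.86,"dz":1.1,"az":-6.5},{"dx":-5.2,"dy":-2.1,"dz":1.22,"az":-7.2},{"dx":-5.33,"dy":-2.15,"dz":1.22,"az":-7.3},{"dx":-5.33,"dy":-2.15,"dz":1.22,"az":-7.3}]'

```text
schema error: expected keys dx, dy, dz, ax, ay, az, hand
```

```bash
python3 - <<'E'
from h import *
delta((465.6,361.8,72),114.5)
E
```

```text
t 0.1 tcp [206.4 589.4 263. ] yawY 70.71 d60 [-5.33  -2.148  3.187] a6 [-1.500e-02 -5.000e-03 -7.299e+00] F [0.32 1.11 0.18] M [-0.02  -0.002 -0.047] open 88.1
```

All keys are needed in each row.

Request:
servo_tool --deltas '[{"dx":-0.7,"dy":-0.28,"dz":0.1,"ax":0,"ay":0,"az":-1.0,"hand":88},{"dx":-1.5,"dy":-0.6,"dz":0.3,"ax":0,"ay":0,"az":-2.2,"hand":88},{"dx":-2.3,"dy":-0.93,"dz":0.5,"ax":0,"ay":0,"az":-3.3,"hand":88},{"dx":-3.1,"dy":-1.25,"dz":0.7,"ax":0,"ay":0,"az":-4.4,"hand":88},{"dx":-3.9,"dy":-1.57,"dz":0.9,"ax":0,"ay":0,"az":-5.5,"hand":88},{"dx":-4.6,"dy":-1.86,"dz":1.1,"ax":0,"ay":0,"az":-6.5,"hand":88},{"dx":-5.2,"dy":-2.1,"dz":1.22,"ax":0,"ay":0,"az":-7.2,"hand":88},{"dx":-5.33,"dy":-2.15,"dz":1.22,"ax":0,"ay":0,"az":-7.3,"hand":88},{"dx":-5.33,"dy":-2.15,"dz":1.22,"ax":0,"ay":0,"az":-7.3,"hand":88}]'

```text
clock: 1.23
tool_pos: [0.4654, 0.3629, 0.1906]
eef_rot: [-0.212, 0.977, 0.0, -0.0]
contact_force: [-0.2, 0.2, 0.4]
opening: 1.001
```

```bash
python3 - <<'E'
from h import *
delta((465.6,361.8,72),114.5)
snap('scene','s1')
E
```

```text
t 1.23 tcp [465.4 362.9 190.6] yawY 114.44 d60 [ 0.004 -0.02   1.976] a6 [ 0.01  -0.002 -0.01 ] F [-0.18  0.21  0.45] M [ 0.062  0.033 -0.027] open 88.2
```

View pics/s1.png

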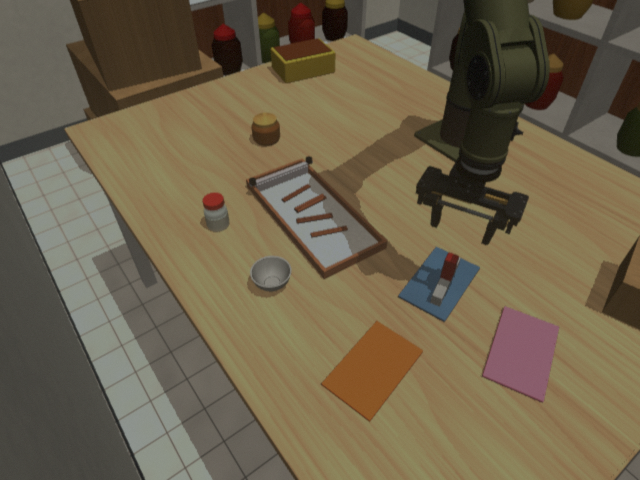

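The gripper hovers over the rake, with the fingers at (436, 218) and (488, 235). The handle is at (450, 263). Before descending I'll cross-check the handle position in this view.

```bash
python3 - <<'E'
from h import *
im=cv2.imread('pics/s1.png')[:,:,::-1].copy()
H,S,V=masks(im); yy,xx=np.mgrid[:480,:640]
red=((H<6)|(H>174))&(S>150)&(V>50)&(xx>420)&(xx<480)&(yy>240)&(yy<300)
for c in comps(red,20):
    h=cv2.convexHull(np.c_[np.nonzero(c)[1],np.nonzero(c)[0]].astype(np.int32)); print(h[:,0].tolist())
cv2.imwrite('pics/c2.png',cv2.resize(im[240:330,390:490,::-1],None,fx=6,fy=6,interpolation=cv2.INTER_CUBIC))
bl=(H>95)&(H<115)&(S>60)
for c in comps(bl,200):
    h=cv2.convexHull(np.c_[np.nonzero(c)[1],np.nonzero(c)[0]].astype(np.int32)); m=np.zeros((480,640),np.uint8); cv2.fillConvexPoly(m,h,1); print('tile',rect(m,'scene',.008))
E
```

```text
[[457, 258], [456, 261], [453, 264], [448, 262], [446, 260], [446, 258], [448, 254], [449, 253], [452, 254], [457, 256]]
tile (array([471.3, 351.8]), array([183.6, 111.6]), 16.6)
```

View pics/c2.png

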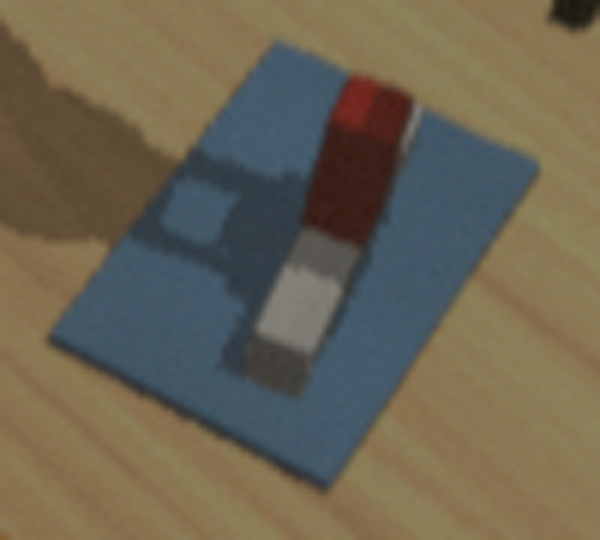

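The enlarged view shows the handle's top face centred near (452.2, 257.5) in the full picture. The rake stands upright on the tile.

```bash
python3 - <<'E'
from h import *
print(ray('scene',[[452.2,257.3]],.094).round(4))
E
```

```text
[[0.4685 0.3641 0.094 ]]
```

Request:
servo_tool --deltas '[{"dx":-0.02,"dy":-0.01,"dz":0.6,"ax":0,"ay":0,"az":0,"hand":88},{"dx":-0.02,"dy":-0.01,"dz":1.2,"ax":0,"ay":0,"az":0,"hand":88},{"dx":-0.02,"dy":-0.01,"dz":1.7,"ax":0,"ay":0,"az":0,"hand":88},{"dx":-0.02,"dy":-0.01,"dz":1.95,"ax":0,"ay":0,"az":0,"hand":88},{"dx":-0.02,"dy":-0.01,"dz":1.98,"ax":0,"ay":0,"az":0,"hand":88},{"dx":-0.02,"dy":-0.01,"dz":1.98,"ax":0,"ay":0,"az":0,"hand":88}]'

```text
clock: 2.02
tool_pos: [0.4672, 0.3635, 0.0727]
eef_rot: [-0.212, 0.977, 0.001, 0.001]
contact_force: [-0.6, 0.3, 1.0]
opening: 0.998
```

Request:
servo_tool --deltas '[{"dx":0,"dy":0,"dz":0,"ax":0,"ay":0,"az":0,"hand":40},{"dx":0,"dy":0,"dz":0,"ax":0,"ay":0,"az":0,"hand":34},{"dx":0,"dy":0,"dz":0,"ax":0,"ay":0,"az":0,"hand":30},{"dx":0,"dy":0,"dz":0,"ax":0,"ay":0,"az":0,"hand":26},{"dx":0,"dy":0,"dz":0,"ax":0,"ay":0,"az":0,"hand":10},{"dx":0,"dy":0,"dz":0,"ax":0,"ay":0,"az":0,"hand":0},{"dx":0,"dy":0,"dz":0,"ax":0,"ay":0,"az":0,"hand":0}]' --newtons 50

```text
clock: 2.9
tool_pos: [0.467, 0.3625, 0.0717]
eef_rot: [-0.212, 0.977, 0.0, -0.0]
contact_force: [0.0, -1.0, -0.2]
opening: 0.267
```

```bash
python3 - <<'E'
from h import *
delta((467,362.8,135),85.8)
E
```

```text
t 2.9 tcp [467.  362.5  71.7] yawY 114.51 d60 [-0.002  0.006 -1.055] a6 [ 1.000e-03 -0.000e+00  4.785e+00] F [ 0.03 -0.97 -0.23] M [ 0.068  0.017 -0.057] open 23.5
```

Request:
servo_tool --deltas '[{"dx":0,"dy":0,"dz":-0.2,"ax":0,"ay":0,"az":0,"hand":0},{"dx":0,"dy":0,"dz":-0.6,"ax":0,"ay":0,"az":0,"hand":0},{"dx":0,"dy":0,"dz":-1.0,"ax":0,"ay":0,"az":0,"hand":0},{"dx":0,"dy":0,"dz":-1.1,"ax":0,"ay":0,"az":0,"hand":0},{"dx":0,"dy":0,"dz":-1.1,"ax":0,"ay":0,"az":0,"hand":0}]'

```text
clock: 3.52
tool_pos: [0.4671, 0.3623, 0.1379]
eef_rot: [-0.212, 0.977, 0.0, 0.0]
contact_force: [-0.7, -0.1, -2.7]
opening: 0.273
```

```bash
python3 - <<'E'
from h import *
delta((573.6,140,135),85.8)
E
```

```text
t 3.52 tcp [467.1 362.3 137.9] yawY 114.5 d60 [-0.079 -4.107  0.048] a6 [0.000e+00 2.000e-03 4.783e+00] F [-0.7  -0.09 -2.75] M [-0.013  0.015 -0.06 ] open 24.1
```

Request:
servo_tool --deltas '[{"dx":0,"dy":-0.4,"dz":0,"ax":0,"ay":0,"az":0.5,"hand":0},{"dx":0,"dy":-1.0,"dz":0,"ax":0,"ay":0,"az":1.2,"hand":0},{"dx":-0.03,"dy":-1.7,"dz":0,"ax":0,"ay":0,"az":2.0,"hand":0},{"dx":-0.05,"dy":-2.4,"dz":0,"ax":0,"ay":0,"az":2.8,"hand":0},{"dx":-0.06,"dy":-3.1,"dz":0,"ax":0,"ay":0,"az":3.6,"hand":0},{"dx":-0.07,"dy":-3.7,"dz":0,"ax":0,"ay":0,"az":4.3,"hand":0},{"dx":-0.08,"dy":-4.0,"dz":0,"ax":0,"ay":0,"az":4.7,"hand":0},{"dx":-0.08,"dy":-4.11,"dz":0,"ax":0,"ay":0,"az":4.78,"hand":0},{"dx":-0.08,"dy":-4.11,"dz":0,"ax":0,"ay":0,"az":4.78,"hand":0}]'

```text
clock: 4.65
tool_pos: [0.5732, 0.1409, 0.1375]
eef_rot: [0.036, 0.999, 0.0, -0.0]
contact_force: [0.3, 1.3, -1.6]
opening: 0.268
```

```bash
python3 - <<'E'
from h import *
delta((573.6,140,74.5),85.8)
im,_=snap('scene','s3');im2,_=snap('top','t3')
cv2.imwrite('pics/c3.png',np.hstack([cv2.resize(im[130:330,220:420,::-1],(400,400)),cv2.resize(im2[160:360,270:470,::-1],(400,400))]))
E
```

```text
t 4.65 tcp [573.2 140.9 137.5] yawY 85.89 d60 [-0.008 -0.015  1.05 ] a6 [ 0.008 -0.007  0.014] F [ 0.3   1.28 -1.62] M [ 0.007 -0.018 -0.001] open 23.7
```

View pics/c3.png

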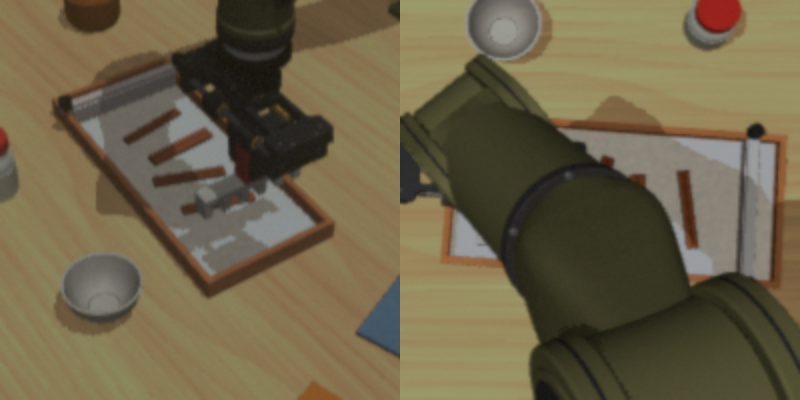

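The rake hangs over the tray's free end, level and parallel. In the scene view it covers stick 1, because it is still 65 mm up. I'm lowering it to just above the floor.

Request:
servo_tool --deltas '[{"dx":0,"dy":0.06,"dz":0.4,"ax":0,"ay":0,"az":0,"hand":0},{"dx":0,"dy":0.06,"dz":0.8,"ax":0,"ay":0,"az":0,"hand":0},{"dx":0,"dy":0.06,"dz":1.0,"ax":0,"ay":0,"az":0,"hand":0},{"dx":0,"dy":0.06,"dz":1.03,"ax":0,"ay":0,"az":0,"hand":0},{"dx":0,"dy":0.06,"dz":1.03,"ax":0,"ay":0,"az":0,"hand":0}]'

```text
clock: 5.38
tool_pos: [0.5743, 0.1441, 0.0765]
eef_rot: [0.036, 0.999, 0.0, 0.0]
contact_force: [-0.6, 0.7, -1.9]
opening: 0.27
```

```bash
python3 - <<'E'
from h import *
delta((573.6,140,74.2),85.8)
im,_=snap('scene','s4')
cv2.imwrite('pics/c4.png',cv2.resize(im[130:290,230:400,::-1],None,fx=4,fy=3.7,interpolation=cv2.INTER_CUBIC))
E
```

```text
t 5.38 tcp [574.3 144.1  76.5] yawY 85.85 d60 [ 0.007 -0.069  0.038] a6 [0.006 0.008 0.008] F [-0.62  0.69 -1.88] M [-0.001 -0.018  0.015] open 23.8
```

View pics/c4.png

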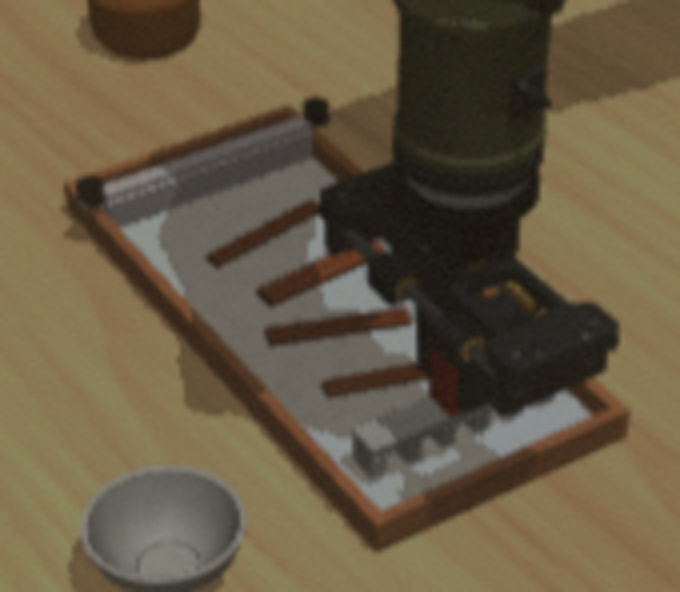

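The rake's tines are in the tray beyond stick 1, and the sticks are untouched. I'm lowering about 2 mm more and then combing slowly.

Request:
servo_tool --deltas '[{"dx":0,"dy":0,"dz":0.035,"ax":0,"ay":0,"az":0,"hand":0},{"dx":0,"dy":-0.1,"dz":0.035,"ax":0,"ay":0,"az":0,"hand":0},{"dx":0,"dy":-0.2,"dz":0.035,"ax":0,"ay":0,"az":0,"hand":0},{"dx":0,"dy":-0.3,"dz":0.035,"ax":0,"ay":0,"az":0,"hand":0},{"dx":0,"dy":-0.4,"dz":0.035,"ax":0,"ay":0,"az":0,"hand":0},{"dx":0,"dy":-0.5,"dz":0.035,"ax":0,"ay":0,"az":0,"hand":0},{"dx":0,"dy":-0.6,"dz":0.035,"ax":0,"ay":0,"az":0,"hand":0},{"dx":0,"dy":-0.7,"dz":0.035,"ax":0,"ay":0,"az":0,"hand":0},{"dx":0,"dy":-0.8,"dz":0.035,"ax":0,"ay":0,"az":0,"hand":0},{"dx":0,"dy":-0.9,"dz":0.035,"ax":0,"ay":0,"az":0,"hand":0}]'

```text
clock: 6.68
tool_pos: [0.5701, 0.0894, 0.0738]
eef_rot: [0.036, 0.999, 0.0, 0.0]
contact_force: [-0.2, 0.4, -2.1]
opening: 0.266
```

Request:
servo_tool --deltas '[{"dx":0,"dy":-0.1,"dz":0,"ax":0,"ay":0,"az":0,"hand":0},{"dx":0,"dy":-0.2,"dz":0,"ax":0,"ay":0,"az":0,"hand":0},{"dx":0,"dy":-0.3,"dz":0,"ax":0,"ay":0,"az":0,"hand":0},{"dx":0,"dy":-0.4,"dz":0,"ax":0,"ay":0,"az":0,"hand":0},{"dx":0,"dy":-0.5,"dz":0,"ax":0,"ay":0,"az":0,"hand":0},{"dx":0,"dy":-0.6,"dz":0,"ax":0,"ay":0,"az":0,"hand":0},{"dx":0,"dy":-0.7,"dz":0,"ax":0,"ay":0,"az":0,"hand":0},{"dx":0,"dy":-0.8,"dz":0,"ax":0,"ay":0,"az":0,"hand":0}]'

```text
clock: 7.68
tool_pos: [0.5665, 0.0415, 0.0738]
eef_rot: [0.036, 0.999, 0.0, 0.0]
contact_force: [1.0, 0.5, -2.8]
opening: 0.271
```

```bash
python3 - <<'E'
from h import *
delta((573.6-.073*140,0,74.2),85.8)
im,_=snap('scene','s5')
cv2.imwrite('pics/c5.png',cv2.resize(im[130:290,230:400,::-1],None,fx=4,fy=3.7,interpolation=cv2.INTER_CUBIC))
E
```

```text
t 7.67 tcp [566.5  41.5  73.8] yawY 85.83 d60 [ 0.002 -0.694 -0.007] a6 [0.001 0.    0.004] F [ 0.98  0.55 -2.79] M [0.146 0.03  0.005] open 23.9
```

View pics/c5.png

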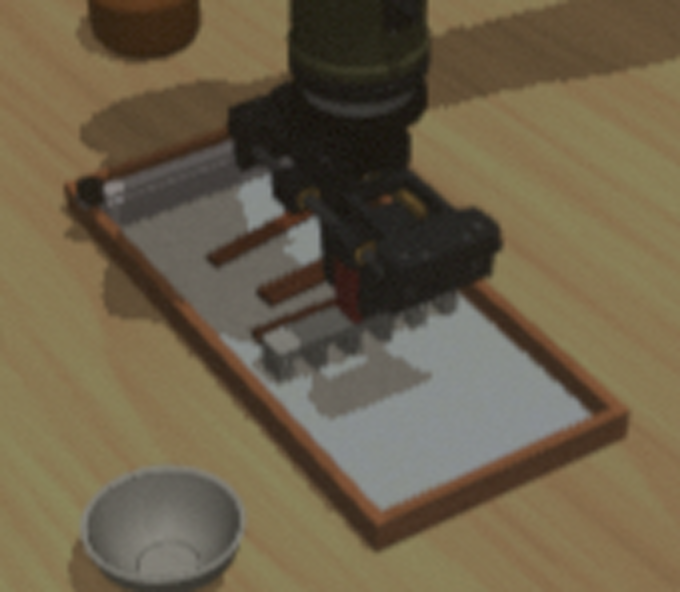

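The sticks are being gathered ahead of the rake and none has slipped through. I'm continuing.

Request:
servo_tool --deltas '[{"dx":0,"dy":-0.1,"dz":0,"ax":0,"ay":0,"az":0,"hand":0},{"dx":0,"dy":-0.2,"dz":0,"ax":0,"ay":0,"az":0,"hand":0},{"dx":0,"dy":-0.3,"dz":0,"ax":0,"ay":0,"az":0,"hand":0},{"dx":0,"dy":-0.4,"dz":0,"ax":0,"ay":0,"az":0,"hand":0},{"dx":0,"dy":-0.5,"dz":0,"ax":0,"ay":0,"az":0,"hand":0},{"dx":0,"dy":-0.6,"dz":0,"ax":0,"ay":0,"az":0,"hand":0},{"dx":0,"dy":-0.7,"dz":0,"ax":0,"ay":0,"az":0,"hand":0},{"dx":0,"dy":-0.8,"dz":0,"ax":0,"ay":0,"az":0,"hand":0},{"dx":0,"dy":-0.9,"dz":0,"ax":0,"ay":0,"az":0,"hand":0},{"dx":0,"dy":-1.0,"dz":0,"ax":0,"ay":0,"az":0,"hand":0}]'

```text
clock: 8.98
tool_pos: [0.5622, -0.0183, 0.0738]
eef_rot: [0.036, 0.999, 0.0, 0.0]
contact_force: [1.0, 0.9, -2.8]
opening: 0.269
```

Request:
servo_tool --deltas '[{"dx":0,"dy":-0.08,"dz":0,"ax":0,"ay":0,"az":0,"hand":0},{"dx":0,"dy":-0.16,"dz":0,"ax":0,"ay":0,"az":0,"hand":0},{"dx":0,"dy":-0.24,"dz":0,"ax":0,"ay":0,"az":0,"hand":0},{"dx":0,"dy":-0.32,"dz":0,"ax":0,"ay":0,"az":0,"hand":0},{"dx":0,"dy":-0.36,"dz":0,"ax":0,"ay":0,"az":0,"hand":0},{"dx":0,"dy":-0.36,"dz":0,"ax":0,"ay":0,"az":0,"hand":0}]'

```text
clock: 9.72
tool_pos: [0.5606, -0.0398, 0.0738]
eef_rot: [0.037, 0.999, -0.0, -0.0]
contact_force: [1.0, 0.7, -2.9]
opening: 0.269
```

```bash
python3 - <<'E'
from h import *
delta((573.6-.073*180,-40,74.2),85.8)
im,_=snap('scene','s6');im2,_=snap('top','t6')
cv2.imwrite('pics/c6.png',np.hstack([cv2.resize(im[140:260,230:350,::-1],(400,400)),cv2.resize(im2[200:320,350:470,::-1],(400,400))]))
E
```

```text
t 9.72 tcp [560.6 -39.8  73.8] yawY 85.8 d60 [ 0.001 -0.003 -0.007] a6 [-0.002 -0.001  0.   ] F [ 1.01  0.69 -2.87] M [-0.004  0.    -0.028] open 23.7
```

View pics/c6.png

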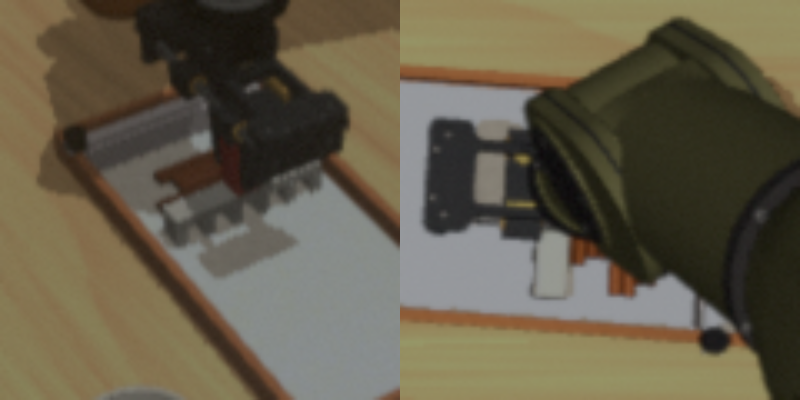

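The sticks are now bunched in front of the head. I'm going slower now and watching the force (baseline Fy ≈ 0.7 N).

Request:
servo_tool --deltas '[{"dx":0,"dy":-0.04,"dz":0,"ax":0,"ay":0,"az":0,"hand":0},{"dx":0,"dy":-0.08,"dz":0,"ax":0,"ay":0,"az":0,"hand":0},{"dx":0,"dy":-0.12,"dz":0,"ax":0,"ay":0,"az":0,"hand":0},{"dx":0,"dy":-0.16,"dz":0,"ax":0,"ay":0,"az":0,"hand":0},{"dx":0,"dy":-0.2,"dz":0,"ax":0,"ay":0,"az":0,"hand":0},{"dx":0,"dy":-0.24,"dz":0,"ax":0,"ay":0,"az":0,"hand":0}]'

```text
clock: 10.58
tool_pos: [0.5596, -0.054, 0.0738]
eef_rot: [0.036, 0.999, 0.0, -0.0]
contact_force: [0.3, 1.3, -2.1]
opening: 0.267
```

```bash
python3 - <<'E'
from h import *
delta((573.6-.073*180,-40,74.2),85.8)
im,_=snap('scene','s7');im2,_=snap('top','t7')
cv2.imwrite('pics/c7.png',np.hstack([cv2.resize(im[140:240,230:330,::-1],(400,400),interpolation=2),cv2.resize(im2[220:320,370:470,::-1],(400,400),interpolation=2)]))
E
```

```text
t 10.57 tcp [559.6 -54.   73.8] yawY 85.82 d60 [ 0.002  0.234 -0.007] a6 [ 0.001 -0.     0.004] F [ 0.3   1.31 -2.13] M [0.145 0.021 0.011] open 23.5
```

View pics/c7.png

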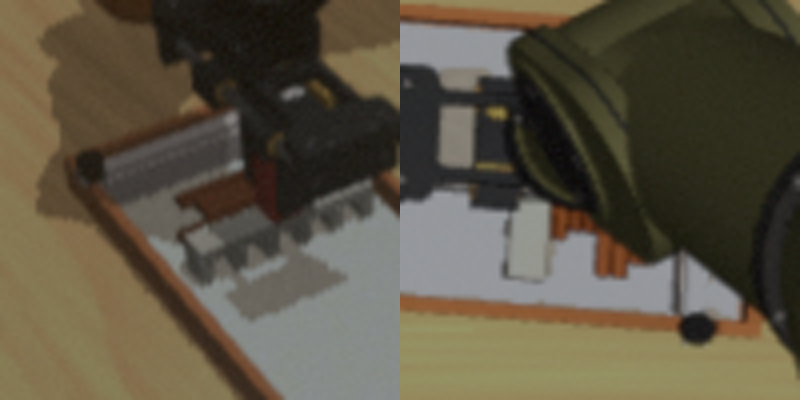

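The front stick is still about 20 mm from the fence (edge at column ~428, fence at ~439).

Request:
servo_tool --deltas '[{"dx":0,"dy":-0.04,"dz":0,"ax":0,"ay":0,"az":0,"hand":0},{"dx":0,"dy":-0.08,"dz":0,"ax":0,"ay":0,"az":0,"hand":0},{"dx":0,"dy":-0.12,"dz":0,"ax":0,"ay":0,"az":0,"hand":0},{"dx":0,"dy":-0.16,"dz":0,"ax":0,"ay":0,"az":0,"hand":0},{"dx":0,"dy":-0.19,"dz":0,"ax":0,"ay":0,"az":0,"hand":0}]'

```text
clock: 11.3
tool_pos: [0.5587, -0.0654, 0.0738]
eef_rot: [0.036, 0.999, 0.0, 0.0]
contact_force: [0.4, 0.5, -2.4]
opening: 0.269
```

```bash
python3 - <<'E'
from h import *
delta((573.6-.073*180,-40,74.2),85.8)
im,_=snap('scene','s8');im2,_=snap('top','t8')
cv2.imwrite('pics/c8.png',np.hstack([cv2.resize(im[140:240,230:330,::-1],(400,400),interpolation=2),cv2.resize(im2[220:320,370:470,::-1],(400,400),interpolation=2)]))
E
```

```text
t 11.3 tcp [558.7 -65.4  73.8] yawY 85.82 d60 [ 0.002  0.424 -0.006] a6 [0.    0.    0.003] F [ 0.44  0.48 -2.43] M [ 0.091 -0.035  0.011] open 23.7
```

View pics/c8.png

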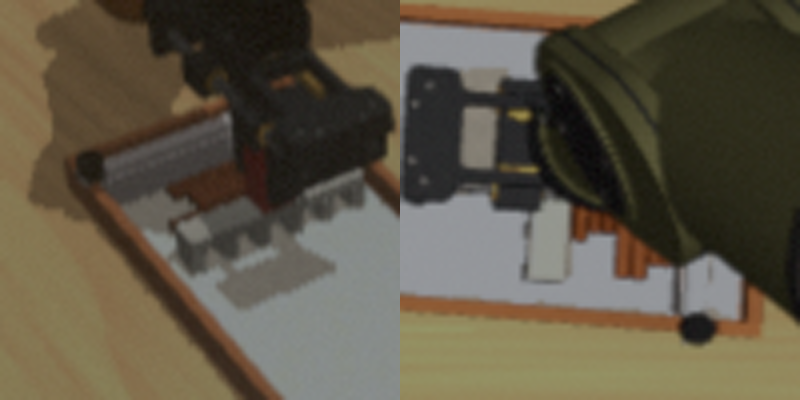

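About 2–3 px (roughly 5 mm) remain. From here I'll use small steps with force checks.

Request:
servo_tool --deltas '[{"dx":0,"dy":-0.02,"dz":0,"ax":0,"ay":0,"az":0,"hand":0},{"dx":0,"dy":-0.04,"dz":0,"ax":0,"ay":0,"az":0,"hand":0},{"dx":0,"dy":-0.05,"dz":0,"ax":0,"ay":0,"az":0,"hand":0}]'

```text
clock: 11.78
tool_pos: [0.5587, -0.0667, 0.0738]
eef_rot: [0.036, 0.999, 0.001, 0.0]
contact_force: [-1.0, 4.6, -2.0]
opening: 0.267
```

Request:
servo_tool --deltas '[{"dx":0,"dy":-0.015,"dz":0,"ax":0,"ay":0,"az":0,"hand":0},{"dx":0,"dy":-0.015,"dz":0,"ax":0,"ay":0,"az":0,"hand":0}]'

```text
clock: 12.02
tool_pos: [0.5587, -0.0669, 0.0738]
eef_rot: [0.036, 0.999, 0.002, 0.0]
contact_force: [-0.3, 6.0, -2.2]
opening: 0.266
```

Request:
servo_tool --deltas '[{"dx":0,"dy":-0.015,"dz":0,"ax":0,"ay":0,"az":0,"hand":0},{"dx":0,"dy":-0.015,"dz":0,"ax":0,"ay":0,"az":0,"hand":0}]'

```text
clock: 12.28
tool_pos: [0.5587, -0.067, 0.0738]
eef_rot: [0.035, 0.999, 0.002, 0.0]
contact_force: [-0.4, 7.0, -2.0]
opening: 0.269
```

Contact: the tool has stopped at y = −67 mm with a push of 6–7 N, against the 12 N limit. I'm holding here and looking.

Request:
servo_tool --deltas '[{"dx":0,"dy":0,"dz":0,"ax":0,"ay":0,"az":0,"hand":0},{"dx":0,"dy":0,"dz":0,"ax":0,"ay":0,"az":0,"hand":0},{"dx":0,"dy":0,"dz":0,"ax":0,"ay":0,"az":0,"hand":0},{"dx":0,"dy":0,"dz":0,"ax":0,"ay":0,"az":0,"hand":0}]'

```text
clock: 12.78
tool_pos: [0.5587, -0.067, 0.0738]
eef_rot: [0.035, 0.999, 0.002, 0.0]
contact_force: [-0.1, 5.8, -1.3]
opening: 0.268
```

```bash
python3 - <<'E'
from h import *
delta((573.6-.073*180,-40,74.2),85.8)
im,_=snap('scene','s9');im2,_=snap('top','t9')
cv2.imwrite('pics/c9.png',np.hstack([cv2.resize(im[140:240,230:330,::-1],(400,400),interpolation=2),cv2.resize(im2[220:320,370:470,::-1],(400,400),interpolation=2)]))
E
```

```text
t 12.78 tcp [558.7 -67.   73.8] yawY 85.94 d60 [ 0.003  0.452 -0.004] a6 [0.039 0.007 0.024] F [-0.08  5.81 -1.34] M [ 1.796  0.052 -0.061] open 23.7
```

View pics/c9.png

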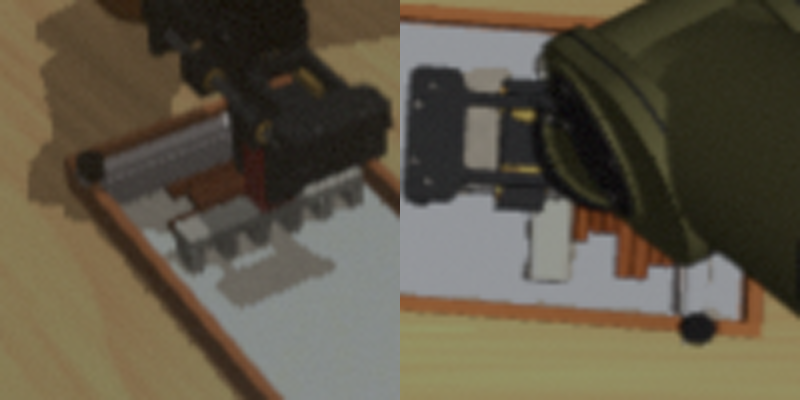

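The row is seated and the fence looks unmoved. I'm backing off straight, then lifting.

Request:
servo_tool --deltas '[{"dx":0,"dy":0.03,"dz":0,"ax":0,"ay":0,"az":0,"hand":0},{"dx":0,"dy":0.06,"dz":0,"ax":0,"ay":0,"az":0,"hand":0},{"dx":0,"dy":0.12,"dz":0,"ax":0,"ay":0,"az":0,"hand":0},{"dx":0,"dy":0.25,"dz":0,"ax":0,"ay":0,"az":0,"hand":0},{"dx":0,"dy":0.45,"dz":0,"ax":0,"ay":0,"az":0,"hand":0},{"dx":0,"dy":0.5,"dz":-0.3,"ax":0,"ay":0,"az":0,"hand":0},{"dx":0,"dy":0.5,"dz":-0.8,"ax":0,"ay":0,"az":0,"hand":0},{"dx":0,"dy":0.5,"dz":-1.05,"ax":0,"ay":0,"az":0,"hand":0},{"dx":0,"dy":0.5,"dz":-1.05,"ax":0,"ay":0,"az":0,"hand":0}]'

```text
clock: 14.0
tool_pos: [0.5613, -0.0403, 0.1382]
eef_rot: [0.037, 0.999, 0.0, 0.001]
contact_force: [0.0, -0.6, -2.4]
opening: 0.267
```

```bash
python3 - <<'E'
from h import *
delta((468.0,351.0,137),106.8)
E
```

```text
t 14.0 tcp [561.3 -40.3 138.2] yawY 85.8 d60 [2.029 6.39  0.016] a6 [-0.004  0.027 -3.501] F [ 0.01 -0.62 -2.36] M [ 0.025 -0.022 -0.008] open 23.5
```

Request:
servo_tool --deltas '[{"dx":0.15,"dy":0.5,"dz":0,"ax":0,"ay":0,"az":-0.3,"hand":0},{"dx":0.4,"dy":1.3,"dz":0,"ax":0,"ay":0,"az":-0.7,"hand":0},{"dx":0.65,"dy":2.1,"dz":0,"ax":0,"ay":0,"az":-1.1,"hand":0},{"dx":0.92,"dy":2.9,"dz":0,"ax":0,"ay":0,"az":-1.6,"hand":0},{"dx":1.17,"dy":3.7,"dz":0,"ax":0,"ay":0,"az":-2.1,"hand":0},{"dx":1.43,"dy":4.5,"dz":0,"ax":0,"ay":0,"az":-2.5,"hand":0},{"dx":1.7,"dy":5.3,"dz":0,"ax":0,"ay":0,"az":-2.9,"hand":0},{"dx":1.95,"dy":6.1,"dz":0,"ax":0,"ay":0,"az":-3.3,"hand":0},{"dx":2.03,"dy":6.39,"dz":0,"ax":0,"ay":0,"az":-3.5,"hand":0},{"dx":2.03,"dy":6.39,"dz":0,"ax":0,"ay":0,"az":-3.5,"hand":0}]'

```text
clock: 15.25
tool_pos: [0.4662, 0.3518, 0.1361]
eef_rot: [-0.147, 0.989, -0.0, -0.001]
contact_force: [0.5, -0.2, -2.8]
opening: 0.273
```

```bash
python3 - <<'E'
from h import *
delta((468.0,351.0,74),106.8)
im,_=snap('scene','s10');im2,_=snap('top','t10')
cv2.imwrite('pics/c10.png',np.hstack([cv2.resize(im[140:240,230:330,::-1],(400,400),interpolation=2),cv2.resize(im2[220:320,370:470,::-1],(400,400),interpolation=2)]))
H,S,V=masks(im2); yy,xx=np.mgrid[:480,:640]
dk=(V<45)&(xx>430)&(xx<460)&(yy>215)&(yy<310)
for c in comps(dk,15): print('knob',rect(c,'top',.03))
st=(S>150)&(V<125)&(xx>370)&(xx<437)&(yy>230)&(yy<297)&(H<16)
for c in comps(st): print('sticks',rect(c,'top',.016),c.sum())
E
```

```text
t 15.25 tcp [466.2 351.8 136.1] yawY 106.93 d60 [-0.025 -0.02   1.035] a6 [-0.001 -0.01   0.022] F [ 0.47 -0.18 -2.78] M [-0.043 -0.032  0.024] open 24.1
knob (array([ 640.6, -158.4]), array([18.5, 16.2]), -90.0)
knob (array([ 466.6, -144.6]), array([18.1, 13.4]), -89.8)
sticks (array([ 552.4, -105.3]), array([113. ,  57.3]), -1.5) 868
sticks (array([479.7,  -5.7]), array([47.9,  4.5]), -89.8) 30
```

View pics/c10.png

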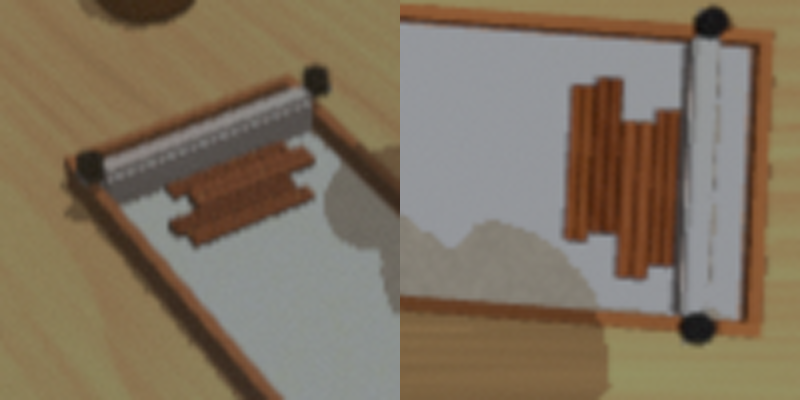

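View pics/s10.png

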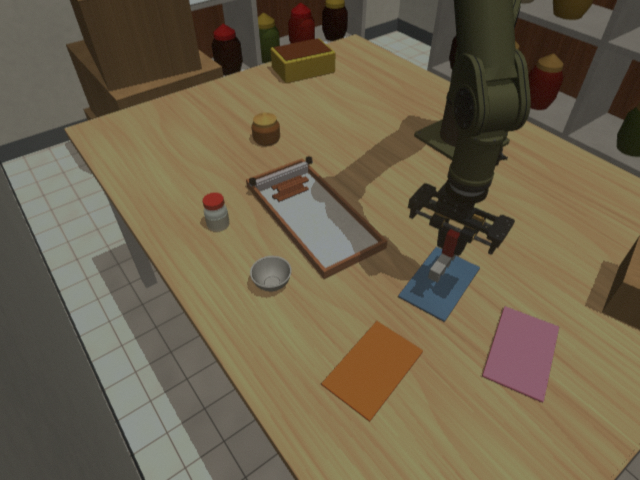

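All four sticks lie flat, parallel and tight together by the fence, and the knobs haven't moved. I'll check the stick-to-fence gap numerically and refine the tile centre.

```bash
python3 - <<'E'
from h import *
im=cv2.imread('pics/t10.png')[:,:,::-1].copy()
u=np.array([.0732,.9973])
for row in (252,262,272,282):
    print(row,[tuple(int(v) for v in im[row,c]) for c in range(432,446)])
    for c,z in ((439,.014),(440,.014),(441,.014),(441,.036),(442,.036)): print('  ',c,z,(ray('top',[[c,row]],z)[0,:2]@u*1000).round(1),end='')
    print()
cv2.imwrite('pics/c11.png',cv2.resize(im[245:292,405:465,::-1],None,fx=12,fy=12,interpolation=0))
E
```

```text
252 [(116, 64, 34), (86, 45, 19), (97, 50, 25), (107, 57, 28), (91, 46, 22), (100, 53, 26), (108, 58, 30), (86, 52, 32), (68, 56, 51), (70, 66, 64), (114, 114, 112), (129, 130, 130), (144, 146, 146), (147, 149, 150)]
   439 0.014 -98.0   440 0.014 -100.3   441 0.014 -102.6   441 0.036 -97.9   442 0.036 -100.2
262 [(108, 58, 30), (96, 51, 23), (113, 63, 34), (105, 56, 25), (90, 48, 24), (109, 61, 31), (104, 57, 30), (73, 50, 41), (71, 65, 63), (103, 96, 94), (113, 111, 112), (140, 141, 144), (148, 150, 152), (148, 151, 152)]
   439 0.014 -99.1   440 0.014 -101.4   441 0.014 -103.7   441 0.036 -99.0   442 0.036 -101.2
272 [(91, 48, 25), (98, 51, 25), (108, 58, 28), (90, 45, 21), (98, 51, 25), (108, 58, 31), (88, 52, 31), (68, 56, 52), (70, 65, 65), (115, 114, 114), (130, 130, 132), (143, 145, 148), (148, 151, 154), (149, 151, 153)]
   439 0.014 -100.2   440 0.014 -102.5   441 0.014 -104.7   441 0.036 -100.0   442 0.036 -102.3
282 [(87, 46, 23), (109, 62, 34), (105, 55, 26), (90, 47, 23), (110, 62, 33), (106, 58, 33), (76, 51, 43), (69, 63, 60), (96, 89, 87), (111, 109, 110), (140, 142, 146), (147, 150, 153), (148, 150, 154), (149, 151, 155)]
   439 0.014 -101.2   440 0.014 -103.5   441 0.014 -105.8   441 0.036 -101.1   442 0.036 -103.3
```

View pics/c11.png

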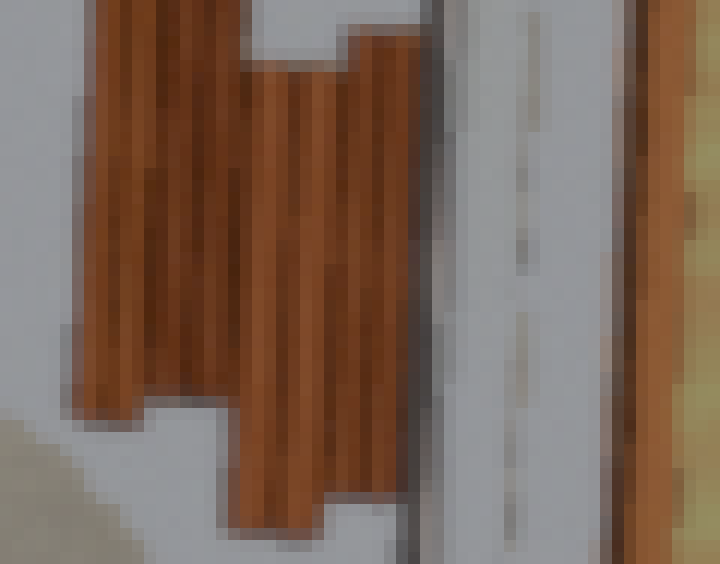

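The stick edge meets the fence face flush to within a pixel. Next I'm placing the rake.

Request:
servo_tool --deltas '[{"dx":-0.025,"dy":-0.02,"dz":0.4,"ax":0,"ay":0,"az":0,"hand":0},{"dx":-0.025,"dy":-0.02,"dz":0.8,"ax":0,"ay":0,"az":0,"hand":0},{"dx":-0.025,"dy":-0.02,"dz":1.0,"ax":0,"ay":0,"az":0,"hand":0},{"dx":-0.025,"dy":-0.02,"dz":1.04,"ax":0,"ay":0,"az":0,"hand":0},{"dx":-0.025,"dy":-0.02,"dz":1.04,"ax":0,"ay":0,"az":0,"hand":0}]'

```text
clock: 15.98
tool_pos: [0.4693, 0.3502, 0.0749]
eef_rot: [-0.146, 0.989, 0.0, 0.0]
contact_force: [-0.3, 0.2, -2.5]
opening: 0.267
```

```bash
python3 - <<'E'
from h import *
delta((468.0,351.0,71.7),106.8)
E
```

```text
t 15.97 tcp [469.3 350.2  74.9] yawY 106.78 d60 [0.017 0.018 0.053] a6 [ 0.001  0.007 -0.003] F [-0.33  0.16 -2.54] M [ 0.108  0.038 -0.078] open 23.6
```

Request:
servo_tool --deltas '[{"dx":0.015,"dy":0.015,"dz":0.02,"ax":0,"ay":0,"az":0,"hand":0},{"dx":0.015,"dy":0.015,"dz":0.04,"ax":0,"ay":0,"az":0,"hand":0},{"dx":0.015,"dy":0.015,"dz":0.05,"ax":0,"ay":0,"az":0,"hand":0},{"dx":0.015,"dy":0.015,"dz":0.055,"ax":0,"ay":0,"az":0,"hand":0},{"dx":0.015,"dy":0.015,"dz":0.055,"ax":0,"ay":0,"az":0,"hand":0}]'

```text
clock: 16.6
tool_pos: [0.4677, 0.3512, 0.0716]
eef_rot: [-0.146, 0.989, 0.0, 0.0]
contact_force: [-1.3, -0.9, 4.2]
opening: 0.267
```

```bash
python3 - <<'E'
from h import *
delta((468.0,351.0,71.7),106.8)
E
```

```text
t 16.6 tcp [467.7 351.2  71.6] yawY 106.83 d60 [-0.004 -0.004 -0.001] a6 [0.001 0.004 0.004] F [-1.31 -0.89  4.24] M [-0.171  0.276  0.027] open 23.5
```

The rake has touched down lightly (about 4 N). I'm releasing it gradually and then rising.

Request:
servo_tool --deltas '[{"dx":0,"dy":0,"dz":-0.01,"ax":0,"ay":0,"az":0,"hand":26},{"dx":0,"dy":0,"dz":-0.01,"ax":0,"ay":0,"az":0,"hand":32},{"dx":0,"dy":0,"dz":-0.01,"ax":0,"ay":0,"az":0,"hand":50},{"dx":0,"dy":0,"dz":-0.01,"ax":0,"ay":0,"az":0,"hand":80},{"dx":0,"dy":0,"dz":-0.01,"ax":0,"ay":0,"az":0,"hand":80},{"dx":0,"dy":0,"dz":-0.01,"ax":0,"ay":0,"az":0,"hand":80},{"dx":0,"dy":0,"dz":-0.01,"ax":0,"ay":0,"az":0,"hand":80}]'

```text
clock: 17.48
tool_pos: [0.4677, 0.3511, 0.0717]
eef_rot: [-0.146, 0.989, 0.0, 0.0]
contact_force: [-1.2, -0.0, 0.2]
opening: 0.895
```

Request:
servo_tool --deltas '[{"dx":0,"dy":0,"dz":-0.3,"ax":0,"ay":0,"az":0,"hand":80},{"dx":0,"dy":0,"dz":-0.9,"ax":0,"ay":0,"az":0,"hand":80},{"dx":0,"dy":0,"dz":-1.7,"ax":0,"ay":0,"az":0,"hand":80},{"dx":0,"dy":0.8,"dz":-2.3,"ax":0,"ay":0,"az":0,"hand":80},{"dx":0,"dy":1.7,"dz":-2.6,"ax":0,"ay":0,"az":0,"hand":80},{"dx":0,"dy":2.4,"dz":-2.6,"ax":0,"ay":0,"az":0,"hand":80},{"dx":0,"dy":2.6,"dz":-2.6,"ax":0,"ay":0,"az":0,"hand":80},{"dx":0,"dy":2.6,"dz":-2.6,"ax":0,"ay":0,"az":0,"hand":80}]'

```text
clock: 18.48
tool_pos: [0.4223, 0.5001, 0.2281]
eef_rot: [-0.147, 0.989, -0.0, 0.0]
contact_force: [0.2, -0.8, 0.7]
opening: 0.91
```

```bash
python3 - <<'E'
from h import *
s=r.get_state(); print(s['clock'],s['tool_pos'])
im,_=snap('scene','s12');im2,_=snap('top','t12')
cv2.imwrite('pics/c12.png',np.hstack([im[60:420,200:600,::-1],im2[60:420,100:500,::-1]]))
H,S,V=masks(im2); yy,xx=np.mgrid[:480,:640]
blue=(H>95)&(H<115)&(S>60)
for c in comps(blue,200):
    ys,xs=np.nonzero(c); hull=cv2.convexHull(np.c_[xs,ys].astype(np.int32)); m=np.zeros((480,640),np.uint8); cv2.fillConvexPoly(m,hull,1)
    print('tile',rect(m,'top',0.008))
red=(((H<6)|(H>174))&(S>180)&(V>60)&(xx<300))
for c in comps(red): print('handle@.094',rect(c,'top',.094), c.sum())
w=(S<40)&(V>100)&(xx<260)&(yy>255)&(yy<345)
for c in comps(w): print('head',c.sum(),rect(c,'top',.036))
dk=(V<45)&(xx>430)&(xx<460)&(yy>215)&(yy<310)
for c in comps(dk,15): print('knob',rect(c,'top',.03))
st=(S>150)&(V<125)&(xx>370)&(xx<437)&(yy>230)&(yy<292)&(H<16)
for c in comps(st): print('sticks',rect(c,'top',.016),c.sum())
E
```

```text
18.475 [0.42232338 0.50013735 0.22808046]
tile (array([466.6, 350.3]), array([181.7, 112.8]), 16.9)
handle@.094 (array([466.1, 350. ]), array([26.4, 23.4]), 14.1) 109
head 53 (array([504.8, 360.2]), array([43.9, 13.1]), 17.0)
head 193 (array([427.7, 339.8]), array([52.3, 23.7]), 17.1)
knob (array([ 640.6, -158.5]), array([18.5, 16.2]), -90.0)
knob (array([ 466.6, -145.6]), array([20.1, 13.4]), -89.8)
sticks (array([ 552.4, -105.3]), array([113. ,  57.3]), -1.5) 900
```

View pics/c12.png

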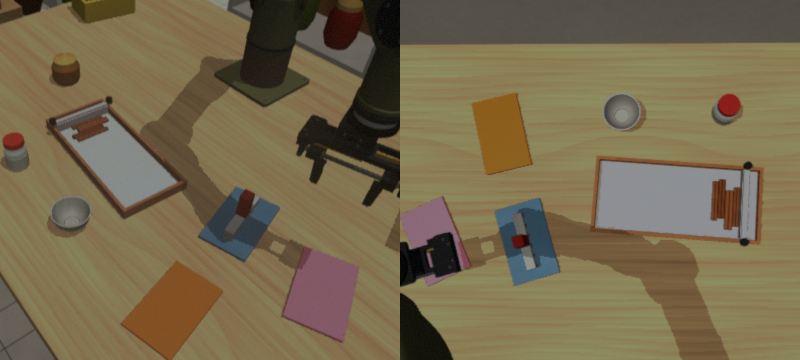

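The rake stands in the middle of the blue tile, released. The sticks are packed at the fence, and the bowl, jar and pot are where they were. I'm handing the job in.

```bash
python3 -c "
from plant import r
print(r.finish_job())"
```

```text
the job is handed in; nothing more can be done
None
```

I combed all four sticks up to the fence with the rake, put the rake back on its blue tile, and handed the job in at about 18.6 s of the 70 s allowed.

- **Combing:** The rake's tines stayed about 2 mm above the tray floor throughout. I pressed the row together for about 1 s at 5–7 N, well under the fence's 12 N limit.
- **Sticks:** The last pictures show all four lying flat and parallel, with no visible gaps between them. The front stick meets the fence to within about one pixel (2 mm). They are staggered along their length.
- **Fence:** Its knobs are in the same place as before, to within about 0.1 mm as measured in the pictures. One knob read 1 mm different in an earlier, partly shaded picture, but not in the last one.
- **Rake:** It stands released within about 1 mm of the tile's centre. Its head lines up with the tile (17.1° against 16.9°).
- **Other things:** The bowl, jar and pepper pot look unmoved in the pictures; I did not measure them.
- **Disagreement:** The two cameras' positions for the tile and rake differed by 2–5 mm. I placed the rake using the top camera, corrected by where the gripper actually grasped the handle.

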